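# Fit the right head on the vortex mixer and hold it pressed

### The arm

A 6-joint arm with a two-finger parallel gripper is mounted at the origin on the work surface. World frame = base frame: x ahead of the robot, y to its left, z up, the work surface at z = 0. Lengths are in m, angles in degrees, forces in N, time in s.
With the tool pointing down it reaches from about 0.15 to 0.775 m from the base axis. Payload 6.1 kg.
Tool frame: the origin (TCP) lies midway between the tips of the shut fingers; the grasp point (between the pads) lies arm.hold_point_z behind it (arm.hold_point_z is the distance from the TCP to the grasp point, in m); x points along the fingers, z is the direction in which the jaws open and shut, and the axes are right-handed (so a half turn about x gives the same grasp; the last joint's range is limited). The gripper opens to 85 mm and grips with 20 to 120 N. Pads are 22 mm wide; open, the fingers measure 114 mm over their backs; the gripper's body (76 mm by 85 mm) begins 54 mm behind the grasp point. The pads swing forward as they close: fully open they stand 13 mm farther back than shut.
Start: joints at [69.213, 7.208, -2.269, 80.523, 0, 90], TCP at [0.186, 0.491, 0.192] pointing down, gripper open.
Joint ranges: [-155.77, 155.77], [-54.66, 111.73], [-72.52, 77.12], [-102.08, 115.82], [-83.92, 84.16], [-180, 180]. Speed limits (degrees/s): [136.94, 136.94, 172.46, 180, 180, 180].

### API

Orientations are given as [roll, pitch, yaw] about the fixed x, y, z axes, in that order (R = Rz(yaw) Ry(pitch) Rx(roll)).
In Python, from workcell import arm, get_image gives the robot as it stands.
- The arm moves only by the shell command python3 -m crank 'ROWS' [OPENING] [FORCE]. ROWS is JSON, a list of rows, each a list of 2 entries, a list of its own where there are three numbers: the shift along the tool's x, y, z in mm, then the turn about the tool's x in degrees. A call has 1 to 5 rows; each row shifts and turns the commanded pose from where the row before left it, along the tool's axes as they then stand; what a row does not reach is not made up. A row lasts 1/8 s, in which the tool goes at most 62.5 mm and 10.7 degrees, less where a joint would pass 70% of its speed; a pose out of reach is approached as far as the arm can. A call is refused whole if a number of a shift passes 62.5 or a number of a turn 10.7, either way. A call with a gripper value outside its range is refused whole. OPENING is the closure in counts, from 0 (fully open) to 255 (shut), set as the call begins (- or left out, the last holds). The fingers move at their own pace and stop on an object; FORCE is the grip in N (left out, the last holds). Time passes only in rows, so rows that do not move let the fingers close. It gives the time, the measured TCP pose, the force and the opening at its end, in the units of the state.
- arm.state(): the state, without advancing time (a new reading comes with each control period).
- get_image(name): name is "scene" or "top" or "wrist"; returns a dict with "frame" (480x640x3 uint8, red, green, blue), "fx", "fy", "cx", "cy" (pixels), "k1" (the pictures are not rectified: a ray, as slopes to the right and down, at radius r is drawn at 1 + k1 r^2 times it, then the intrinsics apply), "rvec" (rotation vector, rad) and "tvec" (3), from world to camera coordinates, as OpenCV has them. Camera axes: x right, y down, z forward; pixel columns grow to the right and rows downward; lengths in m; the calibration is good to about 2 mm. A picture is of the moment at which its call begins. There is no depth.
- arm.finish_job(): hands the job in, once; it reports no verdict.
The state is a dict: "clock": time; "joint_pos": joint angles; "joint_vel": joint speeds; "joint_torque": joint torques, N m; "tool_pos": TCP position; "tcp_rot": TCP orientation; "ft_force": force on the tool from outside, world axes, zero at the start; "wrist_torque": the same for the moment, N m; "finger_gap": opening from 0.0 (shut) to 1.0 (fully open).
Only numpy, scipy, OpenCV 4.12 (cv2) and the standard library are available. Lean on these libraries where they do the work, as an engineer would, in place of code of your own. Each camera call takes 0.05 s, during which the arm holds its last target.

### The job

The vortex mixer has no head on its drive: look at what stands in the steel tray beside the mixer and take the flat platform head if it is the conical flask, or the cup head if it is the centrifuge tube. Rest that head upright on the bare drive stud, slide it about until its socket drops on and it sits fully home, then press it right down to the stop of the sprung touch drive so that I can check the touch switch. Finish while you are still holding the head pressed down there; do not shift the other head, the two vessels or anything else standing on the bench.

Things in the scene. Friction and masses are not known exactly. Their poses are not given: they have to be found in the camera images.
- mixer: Vortex mixer, fixed on the bench: white and grey body 160 mm deep (its x) by 125 mm wide (its y), solid up to 107 mm above the bench, control knob and switch on its -x front. Origin at the centre of its underside. Its vertical drive axis is its own z axis.
- drive_seat (a point): Centre of the top face of the mixer's round drive plate (40 mm across, aluminium), 125 mm above the bench at rest; it moves down with the drive. A bare steel stud, 10 mm in diameter, 14 mm tall with a 0.8 mm bevel at its flat tip, stands up from this point. A head is home when its underside lies on this plate.
- drive (a joint): Downward travel of the drive plate and stud in m: 0 at rest (up), 0.005 at its stop. A spring carries it: it starts to give under about 3.5 N and reaches its stop under about 9.5 N (a head's weight of about 1 N included).
- platform_head: Flat platform head, loose, upright on the bench: grey disc 64 mm across, 22 to 34 mm above its underside (thin mat 2 mm more), on a metal hub 30 mm across. Socket in the hub's underside, centred, round: 12.6 mm wide, 17 mm deep, open below; it goes over the stud, turned any way. About 90 g. Origin: centre of the hub's underside, z up. Can be gripped across the disc 30 mm above the underside.
- cup_head: Cup head, loose, upright on the bench: grey round cup, open on top, 47 mm across from 28 to 46 mm above its underside (40 mm across at 22 mm), on the same hub with the same socket as the platform head. About 80 g. Origin: centre of the hub's underside, z up. Can be gripped across the cup 32 mm above the underside.
- flask: Conical flask with a white stopper, 64 mm across at its foot, 103 mm tall, standing in one of the two trays. Origin at the centre of its underside.
- tube: Self-standing centrifuge tube with a white cap, 29 mm across (cap 35 mm), 114 mm tall, standing in the other tray. Origin at the centre of its underside.
- sample_tray_in (a point): Centre of the floor of the square steel tray (110 x 110 mm, rim 12 mm) right beside the mixer, on the mixer's +y side. The vessel that stands in it decides which head is needed. The same kind of tray far off to the robot's right holds the other vessel, which does not count.
- beaker: Bystander: glass beaker, 62 mm across, 75 mm tall; origin at the centre of its underside.
- spirit_lamp: Bystander: glass spirit lamp with a white cap, 74 mm across, 91 mm tall; origin at the centre of its underside.
- tip_box: Bystander: pipette tip box, 80 x 118 x 75 mm; origin at the centre of its underside.
- bottle_a: Bystander: clear plastic bottle, 72 mm across, 185 mm tall; origin at the centre of its underside.
- bottle_b: Bystander: a second bottle like bottle_a.
- screwdriver: Bystander: screwdriver about 200 mm long, lying on the bench; origin near its middle.
- carton: Bystander: paper carton, 70 x 125 x 55 mm; origin at the centre of its underside.
Not all that is in view belongs to the job. Leave any purple look-alike of the cup_head alone. Leave any brown look-alike of the part that bears sample_tray_in alone.

How it is judged (in metres and radians):
On the way, in this order (a step that is already met when the one before it is completed fails the run):
1. the head that suits the vessel in the tray beside the mixer is lifted off the bench (((horizontal distance between flask and sample_tray_in below 0.05 m and height (world z) of platform_head above 0.05 m) or (horizontal distance between tube and sample_tray_in below 0.05 m and height (world z) of cup_head above 0.05 m))), for 0.1 s.
2. that head has dropped over the stud and sits home on the drive plate (((horizontal distance between flask and sample_tray_in below 0.05 m and horizontal distance between platform_head and drive_seat below 0.0025 m and z of platform_head in the frame of drive_seat between -0.002 and 0.002 m and angle between platform_head's own z axis and vertical below 0.08 rad) or (horizontal distance between tube and sample_tray_in below 0.05 m and horizontal distance between cup_head and drive_seat below 0.0025 m and z of cup_head in the frame of drive_seat between -0.002 and 0.002 m and angle between cup_head's own z axis and vertical below 0.08 rad))), for 0.2 s.
At the end, for the whole second after the job is handed in: The right head (platform for flask, cup for tube) sits on the drive plate: centred within 2.5 mm, underside within 2 mm of the plate, tilt under 0.08 rad, at rest, fingers on it with over 2 N, and the drive held down by over 3.5 of its 5 mm through the last second (((horizontal distance between flask and sample_tray_in below 0.05 m and horizontal distance between platform_head and drive_seat below 0.0025 m and z of platform_head in the frame of drive_seat between -0.002 and 0.002 m and angle between platform_head's own z axis and vertical below 0.08 rad and value of joint drive above 0.0035 m and contact force between the fingers and platform_head above 2 N and linear speed of platform_head below 0.02 m/s) or (horizontal distance between tube and sample_tray_in below 0.05 m and horizontal distance between cup_head and drive_seat below 0.0025 m and z of cup_head in the frame of drive_seat between -0.002 and 0.002 m and angle between cup_head's own z axis and vertical below 0.08 rad and value of joint drive above 0.0035 m and contact force between the fingers and cup_head above 2 N and linear speed of cup_head below 0.02 m/s))); the arm keeps its last pose, push and grip.
It fails at once if the head that is not needed is shifted by more than 30 mm ((horizontal distance between flask and sample_tray_in below 0.05 m and distance of cup_head from where it was at the start of the episode above 0.03 m) or (horizontal distance between tube and sample_tray_in below 0.05 m and distance of platform_head from where it was at the start of the episode above 0.03 m)).
It fails at once if the flask, the tube or another thing standing on the bench is shifted by more than 30 mm (distance of any of flask, tube, beaker, spirit_lamp, tip_box, bottle_a, bottle_b, screwdriver, carton from where it was at the start of the episode above 0.03 m).
It also fails if it takes over 45 s, if anything falls off the work surface, if the arm or the gripper's body presses on something with over 40 N, if the wrist force passes 120 N, or if a joint passes its speed limit or range.

## Working session

There is one attempt and no reset: what is moved stays moved. The work goes in short steps, Python scripts to look and compute and a shell command to move; the robot and the scene stay as the last step left them, time stands still between calls to the robot, and variables do not carry over. Pictures are saved under pics/ and viewed, and the job is handed in when it is done.

```bash
ls; mkdir -p pics; cat > h.py <<'E'
import numpy as np,cv2
from workcell import arm,get_image
def K(d): return np.array([[d['fx'],0,d['cx']],[0,d['fy'],d['cy']],[0,0,1.]]),np.array([d['k1'],0,0,0,0.])
def proj(d,P):
    k,D=K(d); return cv2.projectPoints(np.array(P,float).reshape(-1,1,3),np.array(d['rvec'],float),np.array(d['tvec'],float),k,D)[0].reshape(-1,2)
def ray(d,px):
    k,D=K(d); u=cv2.undistortPoints(np.array(px,float).reshape(-1,1,2),k,D).reshape(-1,2)
    R=cv2.Rodrigues(np.array(d['rvec'],float))[0]; t=np.array(d['tvec'],float).reshape(3)
    return -R.T@t, np.c_[u,np.ones(len(u))]@R
def at(d,px,z):
    C,r=ray(d,px); return C+r*((z-C[2])/r[:,2])[:,None]
def save(d,name,box=None,s=1):
    f=d['frame'][:,:,::-1]
    if box: x0,y0,x1,y1=box; f=f[y0:y1,x0:x1]
    f=cv2.resize(f,None,fx=s,fy=s,interpolation=cv2.INTER_CUBIC); cv2.imwrite('pics/'+name+'.png',f)
E
python3 - <<'E'
from h import *
import pickle
for n in ['scene','top','wrist']:
    d=get_image(n); pickle.dump(d,open(n+'.pkl','wb')); save(d,n+'0')
    C,_=ray(d,[[320,240]]); print(n,C,d['fx'],d['k1'])
print(arm.state(),arm.hold_point_z)
E
```

```text
pics
scene [ 1.36477205 -0.9801512   0.91360745] 546.4546158351324 0.05903412676219508
top [0.26166016 0.03269543 1.5249238 ] 552.4635317605348 -0.06150658334750558
wrist [0.11719129 0.51766566 0.37439987] 401.5665065616134 0.019427284835888525
{'clock': 0.15, 'joint_pos': array([ 6.92115495e+01,  7.23439918e+00, -2.31191833e+00,  8.05252377e+01,
       -2.41039800e-04,  9.00003140e+01]), 'joint_vel': array([ 0.02363546, -0.02947865,  0.14301715,  0.01454983,  0.03235767,
        0.00658831]), 'joint_torque': array([ 2.46338001e-03, -4.36280787e+01,  3.53147292e+01,  1.37678906e-02,
        2.74292543e-04,  8.05504186e-06]), 'tool_pos': array([0.18620312, 0.49047702, 0.19160717]), 'tcp_rot': array([-179.80668113,   89.92844437, -110.59544555]), 'ft_force': array([ 0.38566899, -0.71242457,  0.75675329]), 'wrist_torque': array([ 0.04631396,  0.02693281, -0.03120258]), 'finger_gap': 0.9997961978710009} 0.0187
```

View pics/scene0.png

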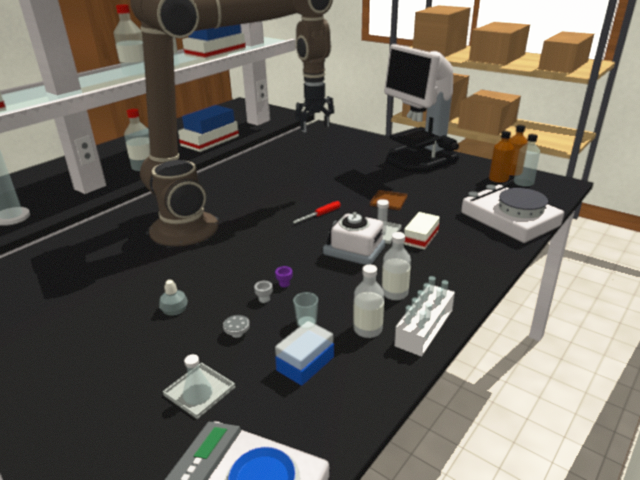

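View pics/top0.png

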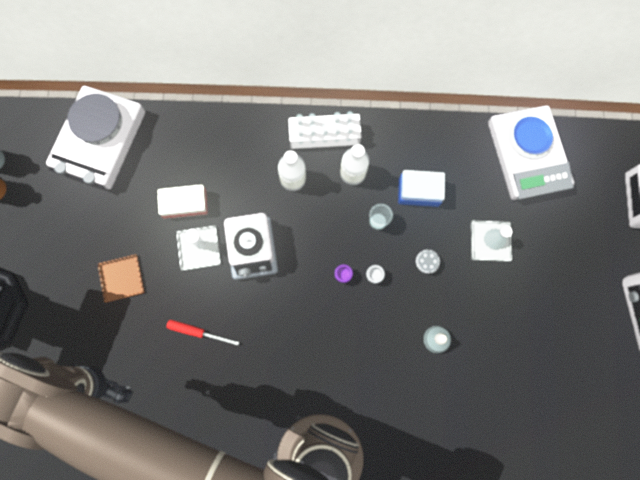

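View pics/wrist0.png

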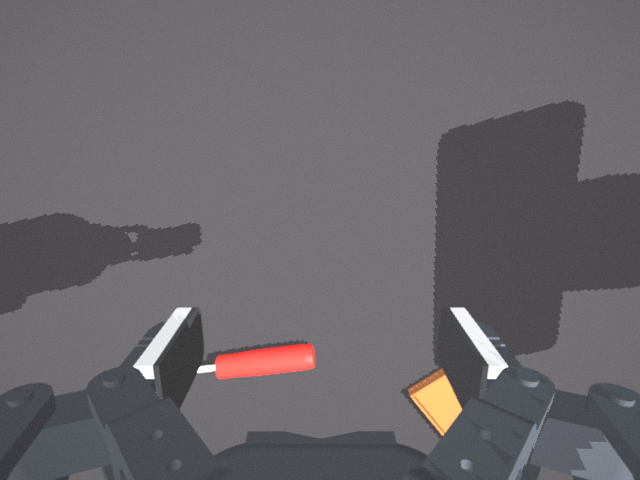

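```bash
python3 - <<'E'
from h import *
import pickle
t=pickle.load(open('top.pkl','rb'));s=pickle.load(open('scene.pkl','rb'))
save(t,'t_a',(160,190,300,295),5.5); save(t,'t_b',(320,190,480,310),5); save(s,'s_a',(230,180,450,345),3.6)
E
```

```text
(no output)
```

View pics/t_a.png

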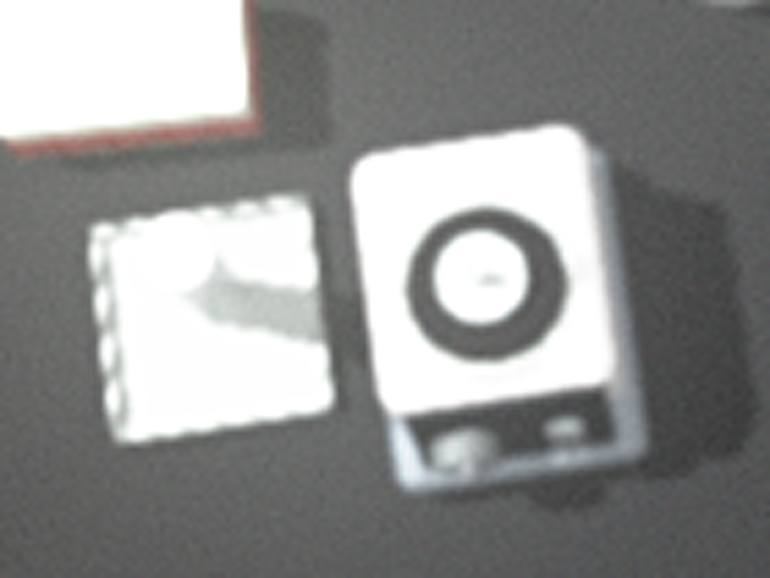

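View pics/t_b.png

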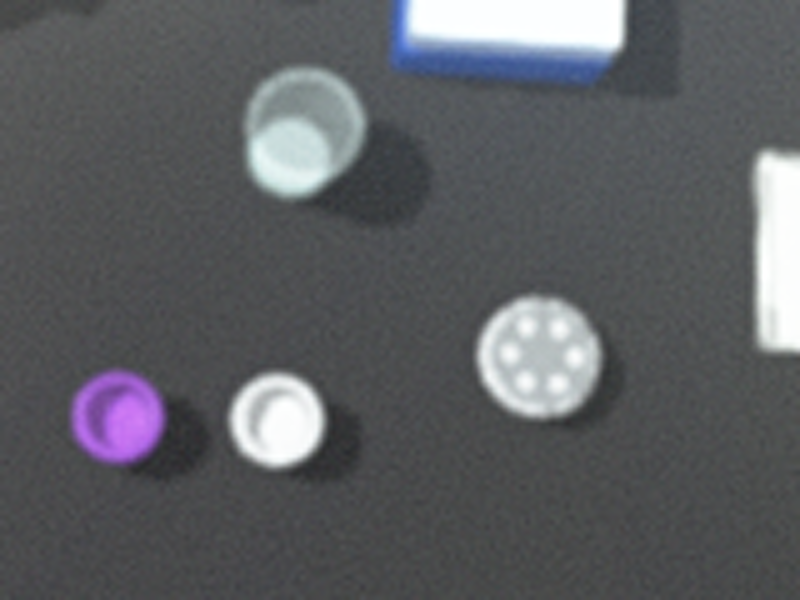

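View pics/s_a.png

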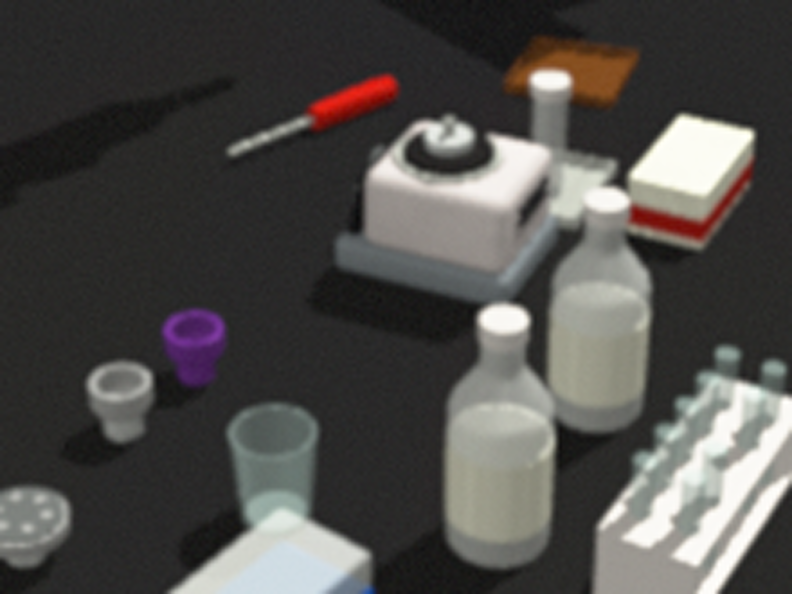

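The tray beside the mixer, at top (200,248), holds a slim capped tube, seen in scene at (383,205). So the cup head is needed.

Things that could be taken for it:
- grey cup, top (376,274): matches the description
- purple cup, top (344,274): the look-alike, leave alone
- platform disc, top (428,261): the other head
- beaker, top (380,217): a bystander

The crops confirm the grey cup.

```bash
python3 - <<'E'
from h import *
import pickle
from scipy.optimize import least_squares
t=pickle.load(open('top.pkl','rb'));s=pickle.load(open('scene.pkl','rb'))
T=lambda x,y,o,k:(o[0]+(x+.5)/k-.5,o[1]+(y+.5)/k-.5)
A=lambda x,y:T(x,y,(160,190),5.5); B=lambda x,y:T(x,y,(320,190),5); S=lambda x,y:T(x,y,(230,180),3.6)
p=lambda n,d,px,z:print(n,at(d,[px],z)[0].round(4))
p('cup rim c',t,B(278,420),.046); p('cup L',t,B(230,420),.046);p('cup R',t,B(326,420),.046)
p('cup rim scene',s,S(121,386),.046)
p('purple',t,B(119,417),.046);p('purple sc',s,S(195,333),.046)
p('platform',t,B(540,356),.036)
p('plate top',t,A(481,277),.125);p('plateL',t,A(433,277),.125);p('plateR',t,A(529,277),.125);p('plate ring',t,A(487,283),.107)
p('stud tip?',t,A(490,279),.139);p('stud tip sc',s,S(449,119),.139);p('plate sc',s,S(450,139),.125)
p('beaker',t,B(305,125),.075)
for n,q in [('mtl',(352,165)),('mtr',(585,125)),('mbr',(617,385)),('mbl',(385,415))]: p(n,t,A(*q),.107)
p('tubecap',t,A(180,252),.114)
p('bottle',t,(292,163),.185);p('bottle2',t,(355,154),.185)
E
```

```text
cup rim c [ 0.4884 -0.132   0.046 ]
cup L [ 0.4874 -0.106   0.046 ]
cup R [ 0.4893 -0.158   0.046 ]
cup rim scene [ 0.494  -0.1368  0.046 ]
purple [ 0.4868 -0.0459  0.046 ]
purple sc [ 0.4929 -0.0511  0.046 ]
platform [ 0.5306 -0.2766  0.036 ]
plate top [0.5518 0.21   0.125 ]
plateL [0.5509 0.2327 0.125 ]
plateR [0.5526 0.1874 0.125 ]
plate ring [0.5527 0.2093 0.107 ]
stud tip? [0.5481 0.204  0.139 ]
stud tip sc [0.5514 0.2103 0.139 ]
plate sc [0.5573 0.2035 0.125 ]
beaker [ 0.6461 -0.1412  0.075 ]
mtl [0.6081 0.2779 0.107 ]
mtr [0.6322 0.1668 0.107 ]
mbr [0.5058 0.1447 0.107 ]
mbl [0.4872 0.2536 0.107 ]
tubecap [0.5607 0.3558 0.114 ]
bottle [0.7445 0.1001 0.185 ]
bottle2 [ 0.7752 -0.0604  0.185 ]
```

```bash
cat >> h.py <<'E'
from scipy.spatial.transform import Rotation as Ro
def pose(s=None):
    s=s or arm.state(); return np.array(s['tool_pos']),Ro.from_euler('xyz',s['tcp_rot'],degrees=True).as_matrix()
def go(target,s=None):
    p,R=pose(s); return (R.T@(np.array(target)-p)*1000).round(1)
E
python3 - <<'E'
from h import *
import pickle
p,R=pose(); print(R.round(3)); w=pickle.load(open('wrist.pkl','rb'))
C,r=ray(w,[[320,240]]); print('cam in tool',R.T@(C-p), R.T@r[0])
print(go([.53,.19,.30]))
E
```

```text
[[-0.    -0.935  0.355]
 [-0.001  0.355  0.935]
 [-1.    -0.    -0.001]]
cam in tool [-0.18279403  0.07416795  0.00069631] [ 9.54968730e-01 -2.96769813e-01 -6.28899161e-04]
[-108.2 -428.1 -159. ]
```

```bash
python3 -m crank '[[[-40,-30,-10],0],[[-22,-45,-16],0],[[-12,-50,-18],0],[[-12,-50,-18],0],[[-10,-50,-20],0]]' && python3 -m crank '[[[-6,-52,-20],0],[[-6,-52,-20],0],[[0,-52,-20],0],[[0,-47,-17],0],[[0,0,0],0]]'
python3 - <<'E'
from h import *
import pickle
print(go([.53,.19,.30]))
d=get_image('wrist'); pickle.dump(d,open('w1.pkl','wb')); save(d,'w1')
print(proj(d,[[.551,.208,.125],[.551,.208,.139]]))
E
```

```text
clock: 0.78
tool_pos: [0.3686, 0.3331, 0.2885]
tcp_rot: [-12.2, 90.0, 57.1]
ft_force: [0.8, 0.4, 0.8]
finger_gap: 1.005
clock: 1.4
tool_pos: [0.532, 0.1879, 0.2987]
tcp_rot: [143.3, 89.9, -147.7]
ft_force: [0.1, -0.6, -0.3]
finger_gap: 1.001
[-1.3  2.7  1.3]
[[347.82334241 212.81216807]
 [348.84582108 216.49475556]]
```

View pics/w1.png

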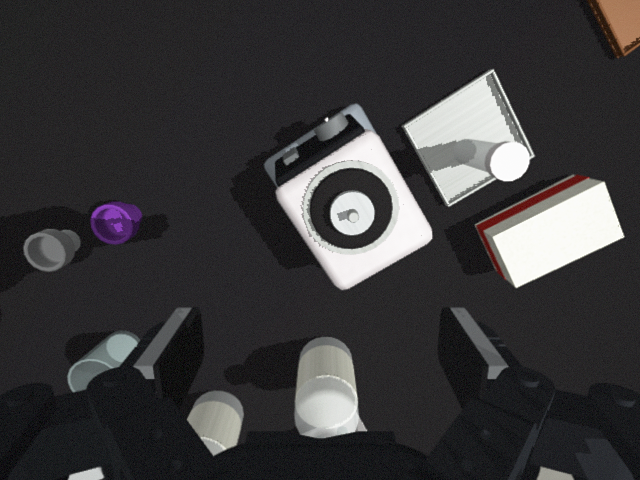

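```bash
python3 - <<'E'
from h import *
import pickle
d=pickle.load(open('w1.pkl','rb')); save(d,'w1c',(290,150,410,260),6.5)
save(d,'w1d',(10,180,160,290),5)
E
```

```text
(no output)
```

View pics/w1c.png

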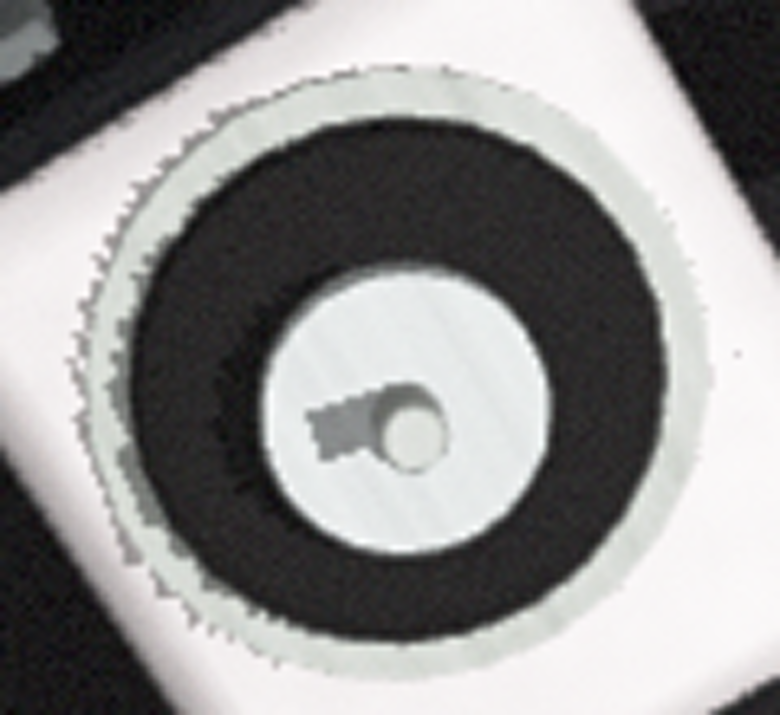

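View pics/w1d.png

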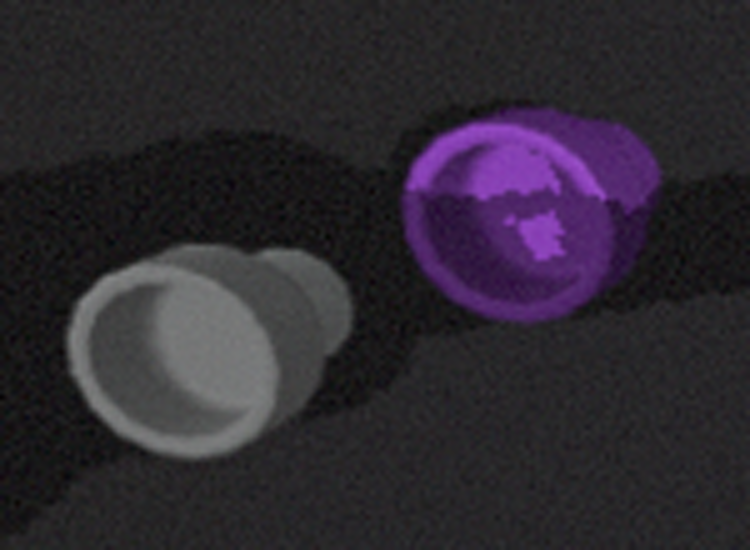

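```bash
python3 - <<'E'
from h import *
import pickle
d=pickle.load(open('w1.pkl','rb'))
f=lambda x,y,o,k:(o[0]+(x+.5)/k-.5,o[1]+(y+.5)/k-.5)
print(at(d,[f(407,409,(290,150),6.5)],.125),at(d,[f(415,437,(290,150),6.5)],.139))
print(at(d,[f(172,360,(10,180),5)],.046))
p,R=pose();print(p,R.round(3)); print(go([.489,-.100,.25]), np.degrees(np.arctan2(R[1,2],R[0,2])))
E
```

```text
[[0.55215162 0.21181184 0.125     ]] [[0.55270536 0.21165318 0.139     ]]
[[ 0.4893585 -0.1316699  0.046    ]]
[0.53084471 0.18901883 0.29915192] [[-0.002 -0.934  0.358]
 [-0.     0.358  0.934]
 [-1.     0.002 -0.001]]
[  49.4  -64.4 -284.8] 69.0456869506369
```

```bash
python3 -m crank '[[[10,-12,-57],0],[[10,-13,-57],0],[[10,-13,-57],0],[[10,-13,-57],0],[[10,-13,-57],0]]' && python3 -m crank '[[[0,0,0],10],[[0,0,0],10],[[0,0,0],10],[[0,0,0],10],[[0,0,0],10]]'&& python3 -m crank '[[[0,0,0],9.5],[[0,0,0],9.5],[[0,0,0],0]]'
python3 - <<'E'
from h import *
import pickle
p,R=pose(); print(p,R.round(3)); print(go([.489,-.132,.12]))
d=get_image('wrist'); pickle.dump(d,open('w2.pkl','wb')); save(d,'w2')
print(proj(d,[[.489,-.132,.046]]))
E
```

```text
clock: 2.08
tool_pos: [0.4878, -0.0993, 0.2502]
tcp_rot: [-56.9, 90.0, 12.4]
ft_force: [1.3, 0.9, 0.3]
finger_gap: 1.001
clock: 2.7
tool_pos: [0.4883, -0.0976, 0.2504]
tcp_rot: [43.6, 90.0, 62.6]
ft_force: [-0.3, 0.4, -0.6]
finger_gap: 1.002
clock: 3.08
tool_pos: [0.4884, -0.0978, 0.2504]
tcp_rot: [28.5, 90.0, 28.9]
ft_force: [-0.2, 0.4, 0.9]
finger_gap: 1.001
[ 0.48843257 -0.09782517  0.25041788] [[ 0.    -0.007  1.   ]
 [ 0.     1.     0.007]
 [-1.     0.     0.   ]]
[130.4 -34.2   0.3]
[[320.26924609 229.37034301]]
```

View pics/w2.png

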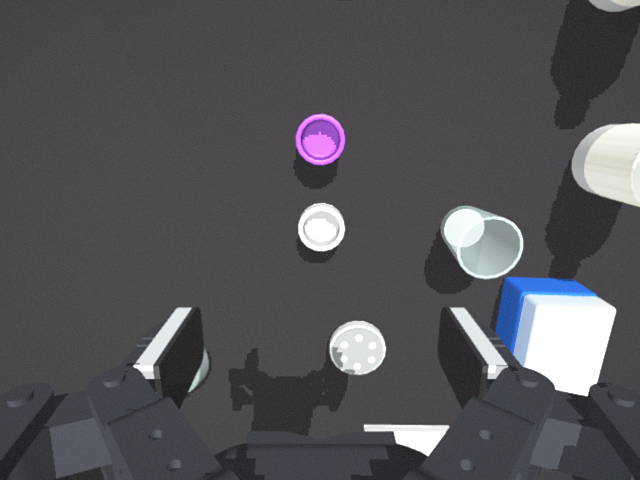

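```bash
python3 - <<'E'
from h import *
import pickle
d=pickle.load(open('w2.pkl','rb')); save(d,'w2c',(280,180,360,260),7)
E
```

```text
(no output)
```

View pics/w2c.png

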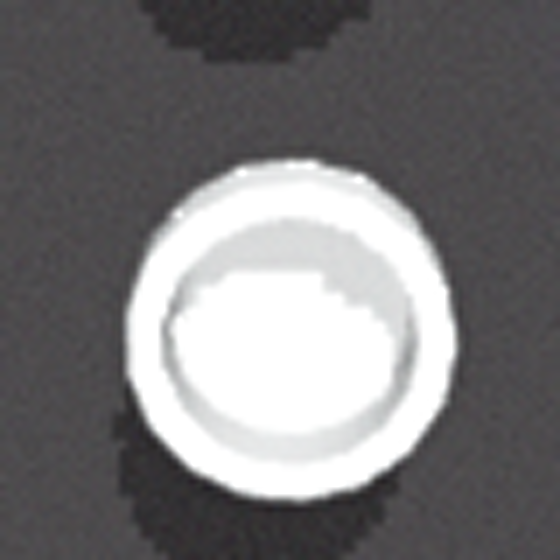

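```bash
python3 - <<'E'
from h import *
import pickle
d=pickle.load(open('w2.pkl','rb'))
c=at(d,[(280+289.5/7-.5,180+340.5/7-.5)],.046)[0];print(c)
c[2]=.010;print(go(c))
E
```

```text
[ 0.48957876 -0.13071991  0.046     ]
[240.4 -32.8   0.8]
```

```bash
python3 -m crank '[[[40,-33,1],0],[[55,0,0],0],[[55,0,0],0],[[45,0,0],0],[[30,0,0],0]]' && python3 -m crank '[[[15,0,0],0],[[0,0,0],0]]'
python3 - <<'E'
from h import *
print(go([.4896,-.1307,.010]),arm.state()['ft_force'])
d=get_image('wrist'); save(d,'w3')
E
```

```text
clock: 3.75
tool_pos: [0.4885, -0.1311, 0.023]
tcp_rot: [162.1, 89.9, 162.6]
ft_force: [0.3, -0.0, 0.5]
finger_gap: 1.001
clock: 4.0
tool_pos: [0.4894, -0.1315, 0.0098]
tcp_rot: [162.8, 89.9, 163.1]
ft_force: [0.0, 0.4, 1.0]
finger_gap: 1.0
[-0.2  0.8  0.2] [0.02366816 0.41286004 1.02231131]
```

View pics/w3.png

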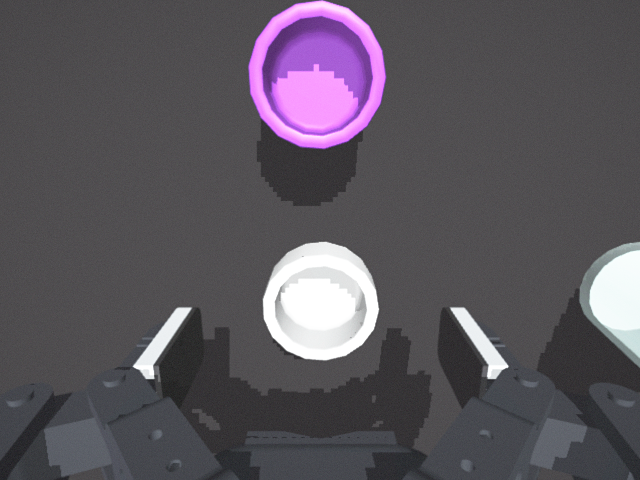

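```bash
python3 - <<'E'
from h import *
d=get_image('wrist')
print(at(d,[(320.5,307)],.046),at(d,[(320.5,307)],.044))
p,R=pose();print(p, proj(d,[[p[0],p[1],.046]]))
save(d,'w3c',(250,230,390,370),5)
E
```

```text
[[ 0.49055848 -0.13131776  0.046     ]] [[ 0.4905665  -0.13232361  0.044     ]]
[ 0.49075343 -0.13200079  0.01145575] [[320.97080456 308.52879802]]
```

View pics/w3c.png

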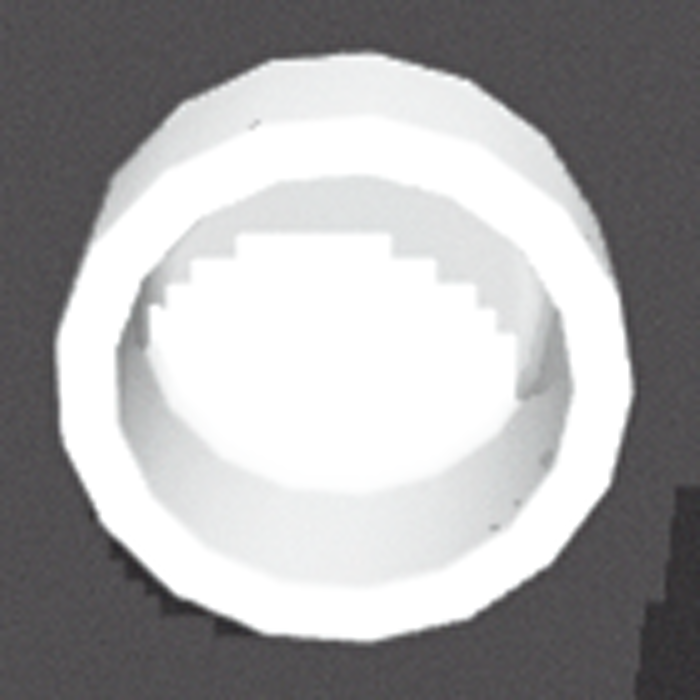

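```bash
python3 -m crank '[[[0,0,0],0],[[0,0,0],0],[[0,0,0],0],[[0,0,0],0],[[0,0,0],0]]' 255 60 && python3 -m crank '[[[0,0,0],0],[[0,0,0],0],[[-10,0,0],0],[[-30,0,0],0],[[-40,0,0],0]]' && python3 -m crank '[[[-50,0,0],0],[[-50,0,0],0],[[-20,0,0],0],[[0,0,0],0]]'
python3 - <<'E'
from h import *
d=get_image('wrist'); save(d,'w4'); p,R=pose();print(p,R.round(4)); d=get_image('scene'); save(d,'s4',(180,200,380,350),4)
E
```

```text
clock: 4.72
tool_pos: [0.4898, -0.1319, 0.0102]
tcp_rot: [-122.9, 90.0, -122.7]
ft_force: [0.6, -0.2, -0.1]
finger_gap: 0.003
clock: 5.35
tool_pos: [0.4892, -0.1317, 0.091]
tcp_rot: [164.9, 89.9, 165.1]
ft_force: [-0.2, -1.0, 0.3]
finger_gap: -0.0
clock: 5.85
tool_pos: [0.4908, -0.1322, 0.2124]
tcp_rot: [-15.4, 89.8, -15.2]
ft_force: [-0.9, -0.0, -0.5]
finger_gap: 0.001
[ 0.49016336 -0.13199408  0.21071163] [[ 1.4e-03 -3.7e-03  1.0e+00]
 [-4.0e-04  1.0e+00  3.7e-03]
 [-1.0e+00 -4.0e-04  1.4e-03]]
```

View pics/w4.png

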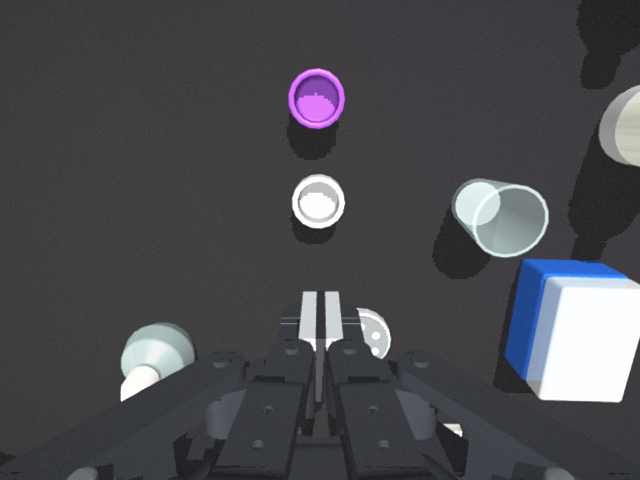

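View pics/s4.png

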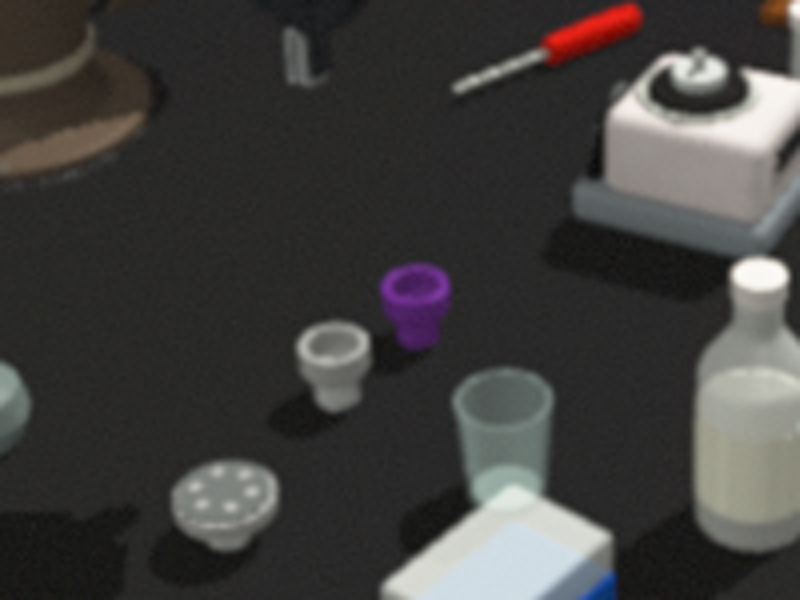

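```bash
python3 - <<'E'
from h import *
p,R=pose();s=get_image('scene');w=get_image('wrist');print(p,proj(s,[p]),proj(w,[p,p-R[:,0]*.0187]))
save(s,'s5',(150,120,390,300),3.3)
print(at(w,[(318.5,200)],.046)); save(w,'w5',(260,180,390,350),3.5)
E
```

```text
[ 0.48960291 -0.13181317  0.20964012] [[258.51365943 233.36701203]] [[320.41307666 275.78077515]
 [320.38560441 291.85146627]]
[[ 0.48772144 -0.12755738  0.046     ]]
```

View pics/s5.png

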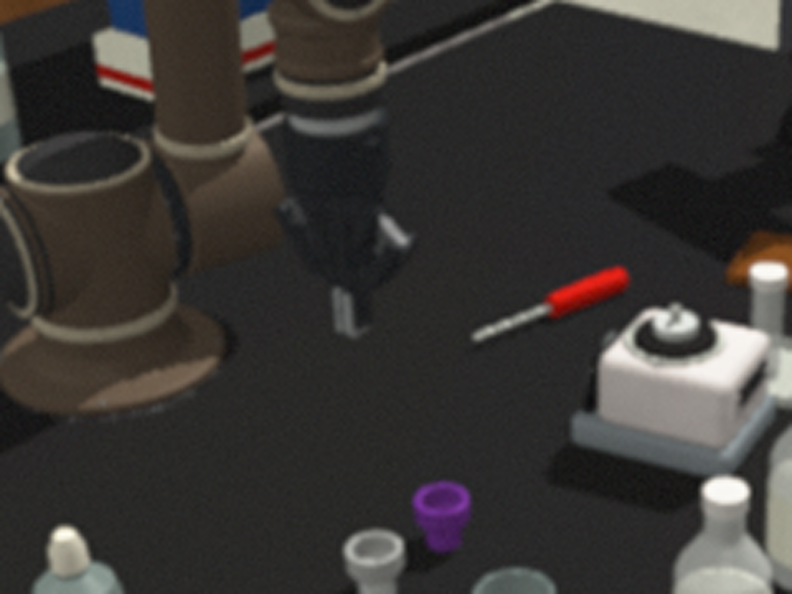

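View pics/w5.png

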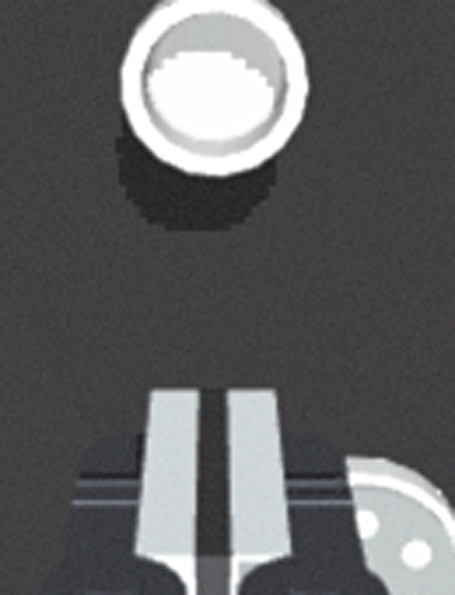

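```bash
python3 - <<'E'
from h import *
p,R=pose();s=get_image('scene');
for off in [(0,0,0),(-.0187,0,0),(-.0187,-.011,0),(-.0187,.011,0)]: print(off,proj(s,[p+R@np.array(off)]).round(1), proj(get_image('wrist'),[p+R@np.array(off)]).round(1))
save(s,'s6',(235,180,285,230),12)
t=get_image('top'); print(proj(t,[p])); save(t,'t6',(300,200,450,320),5)
E
```

```text
(0, 0, 0) [[258.4 233.6]] [[319.8 275.2]]
(-0.0187, 0, 0) [[257.8 227.2]] [[319.6 291.1]]
(-0.0187, -0.011, 0) [[254.9 229. ]] [[319.3 313.1]]
(-0.0187, 0.011, 0) [[260.8 225.5]] [[319.1 267.5]]
[[382.72261071 263.34230028]]
```

View pics/s6.png

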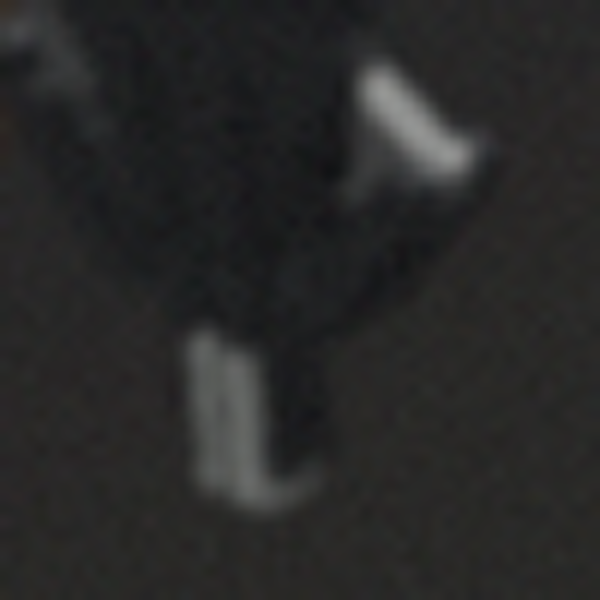

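View pics/t6.png

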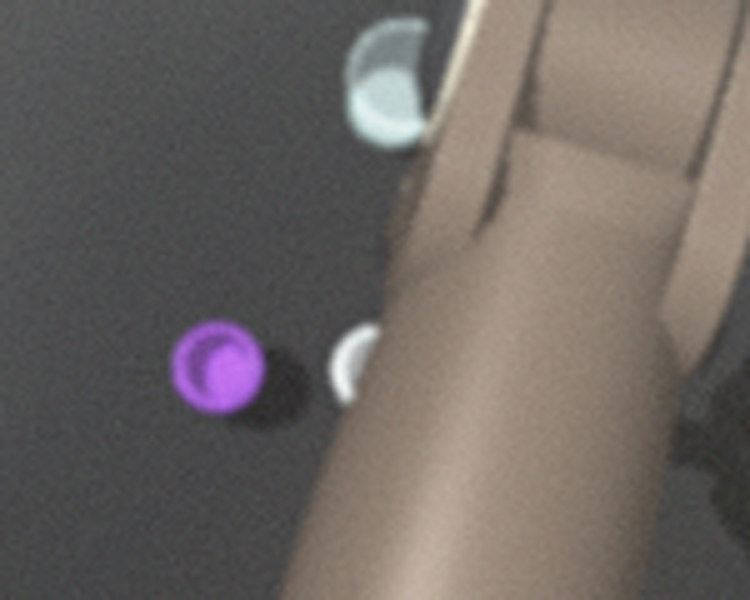

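```bash
python3 - <<'E'
from h import *
p,R=pose();s=get_image('scene');w=get_image('wrist')
for a in range(0,100,8):
    q=[p+R@np.array((-a/1000,y,0)) for y in(.011,0,-.011)]
    print(a,'wrist y+,0,-',proj(w,q)[:,1].round(1),'scene',proj(s,q).round(1).tolist())
E
```

```text
0 wrist y+,0,- [253.8 275.  295.6] scene [[261.4, 231.6], [258.5, 233.3], [255.5, 235.1]]
8 wrist y+,0,- [259.5 281.5 302.7] scene [[261.2, 228.9], [258.3, 230.6], [255.3, 232.4]]
16 wrist y+,0,- [265.7 288.5 310.5] scene [[261.0, 226.2], [258.0, 227.9], [255.0, 229.7]]
24 wrist y+,0,- [272.4 296.1 318.9] scene [[260.7, 223.4], [257.8, 225.2], [254.8, 226.9]]
32 wrist y+,0,- [279.8 304.4 328.1] scene [[260.5, 220.7], [257.5, 222.4], [254.5, 224.2]]
40 wrist y+,0,- [287.9 313.5 338.2] scene [[260.2, 217.9], [257.2, 219.7], [254.2, 221.4]]
48 wrist y+,0,- [296.8 323.6 349.3] scene [[260.0, 215.2], [257.0, 216.9], [254.0, 218.6]]
56 wrist y+,0,- [306.7 334.7 361.6] scene [[259.7, 212.4], [256.7, 214.1], [253.7, 215.8]]
64 wrist y+,0,- [317.8 347.1 375.2] scene [[259.5, 209.6], [256.5, 211.2], [253.4, 213.0]]
72 wrist y+,0,- [330.2 361.  390.5] scene [[259.2, 206.7], [256.2, 208.4], [253.1, 210.1]]
80 wrist y+,0,- [344.3 376.7 407.6] scene [[259.0, 203.9], [255.9, 205.5], [252.9, 207.2]]
88 wrist y+,0,- [360.3 394.6 427.1] scene [[258.7, 201.0], [255.7, 202.7], [252.6, 204.3]]
96 wrist y+,0,- [378.8 415.1 449.4] scene [[258.4, 198.1], [255.4, 199.8], [252.3, 201.4]]
```

The fingers closed above the cup. Both cameras put the real fingertips about 40 mm behind the reported TCP. I'll reopen and re-measure before going lower.

```bash
python3 -m crank '[[[50,0,0],0],[[50,0,0],0],[[40,0,0],0],[[0,0,0],0],[[0,0,0],0]]' 0
python3 - <<'E'
from h import *
p,R=pose();w=get_image('wrist');print(p);save(w,'w7',(120,150,520,400),2); s=get_image('scene'); save(s,'s7',(210,210,310,310),6)
for a in range(20,90,8):
    print(a,[proj(w,[p+R@np.array((-a/1000,y,z))])[0].round().tolist() for y,z in((.011,-.0425),(-.011,-.0425))],proj(s,[p+R@np.array((-a/1000,-.011,-.0425))])[0].round(1))
E
```

```text
clock: 7.08
tool_pos: [0.4907, -0.1321, 0.0718]
tcp_rot: [-16.2, 89.9, -15.9]
ft_force: [-0.2, 0.1, 0.9]
finger_gap: 1.002
[ 0.49073694 -0.13211913  0.07184823]
20 [[222.0, 269.0], [225.0, 315.0]] [247.8 268.3]
28 [[217.0, 276.0], [221.0, 324.0]] [247.6 265.9]
36 [[212.0, 284.0], [216.0, 333.0]] [247.3 263.4]
44 [[207.0, 292.0], [211.0, 344.0]] [247.  260.9]
52 [[201.0, 302.0], [206.0, 356.0]] [246.8 258.3]
60 [[194.0, 312.0], [199.0, 369.0]] [246.5 255.8]
68 [[186.0, 324.0], [192.0, 383.0]] [246.2 253.3]
76 [[178.0, 338.0], [185.0, 400.0]] [245.9 250.7]
84 [[168.0, 353.0], [176.0, 418.0]] [245.6 248.1]
```

View pics/w7.png

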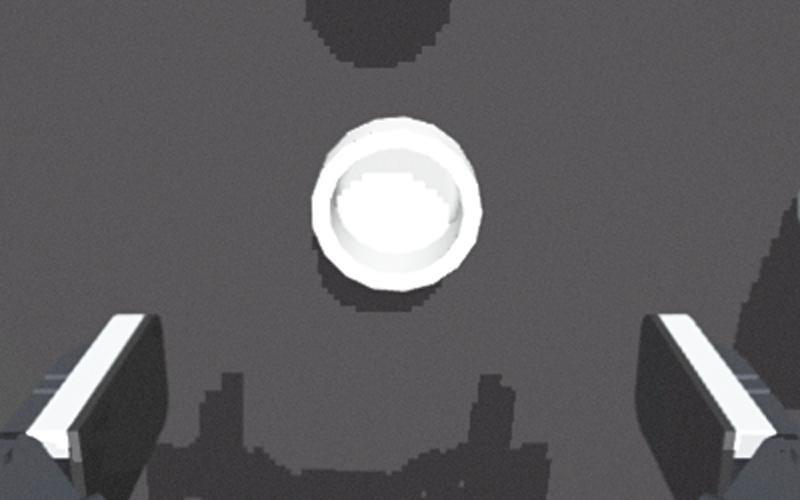

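View pics/s7.png

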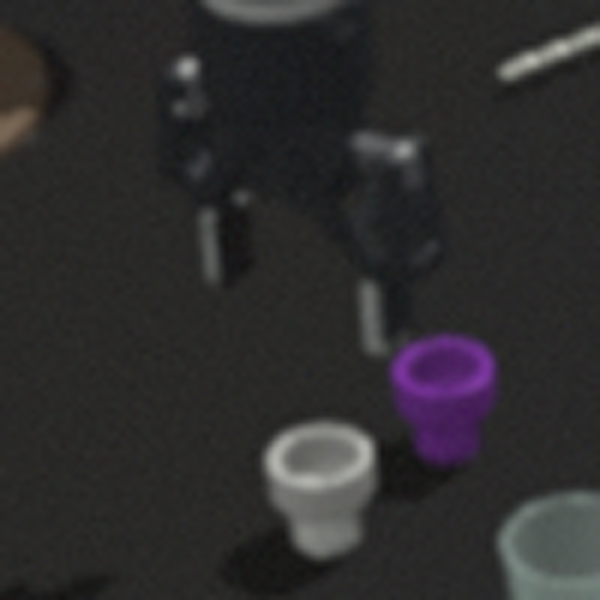

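```bash
python3 - <<'E'
from h import *
w=get_image('wrist')
c=at(w,[(317.8,255)],.046)[0];print(c)
c[2]=-.034;print(go(c))
E
```

```text
[ 0.49038458 -0.13117331  0.046     ]
[106.3   1.2  -1.3]
```

```bash
python3 -m crank '[[[30,0,0],0],[[30,0,0],0],[[20,0,0],0],[[0,0,0],0]]'
python3 - <<'E'
from h import *
w=get_image('wrist');save(w,'w8'); s=get_image('scene'); save(s,'s8',(210,210,310,310),6);print(go([.4904,-.1312,-.034]))
E
```

```text
clock: 7.72
tool_pos: [0.4894, -0.1318, -0.01]
tcp_rot: [164.9, 89.9, 165.1]
ft_force: [0.6, 0.2, 0.2]
finger_gap: 0.999
[25.6  1.  -0.4]
```

View pics/w8.png

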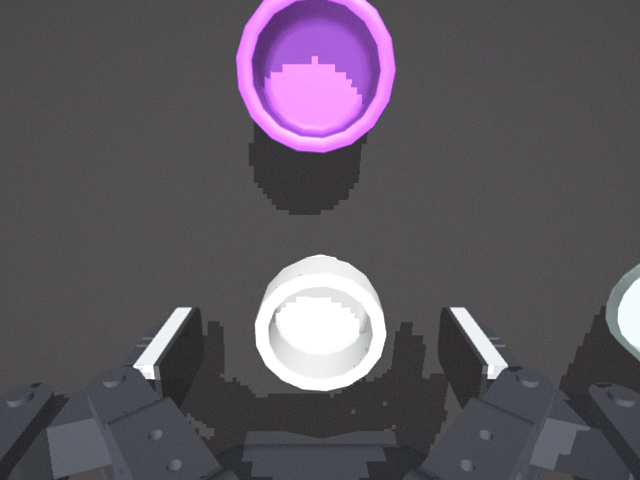

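View pics/s8.png

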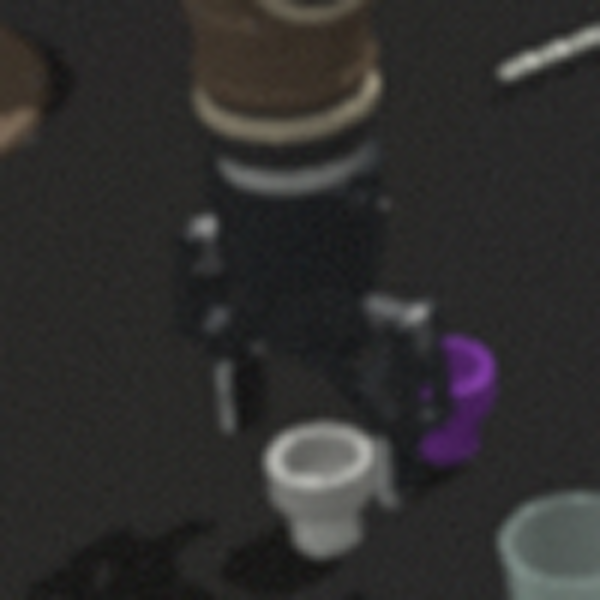

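```bash
python3 -m crank '[[[12,0.5,0],0],[[12,0.5,0],0],[[0,0,0],0]]'
python3 - <<'E'
from h import *
w=get_image('wrist');save(w,'w9'); s=get_image('scene'); save(s,'s9',(210,210,310,310),6);print(go([.4904,-.1312,-.034]),arm.state()['ft_force'])
E
```

```text
clock: 8.2
tool_pos: [0.4888, -0.1306, -0.035]
tcp_rot: [165.0, 89.9, 165.2]
ft_force: [-0.0, 0.5, -0.7]
finger_gap: 0.999
[-0.  -0.4  0.8] [ 0.60848549 -0.03278993 -0.58149529]
```

View pics/w9.png

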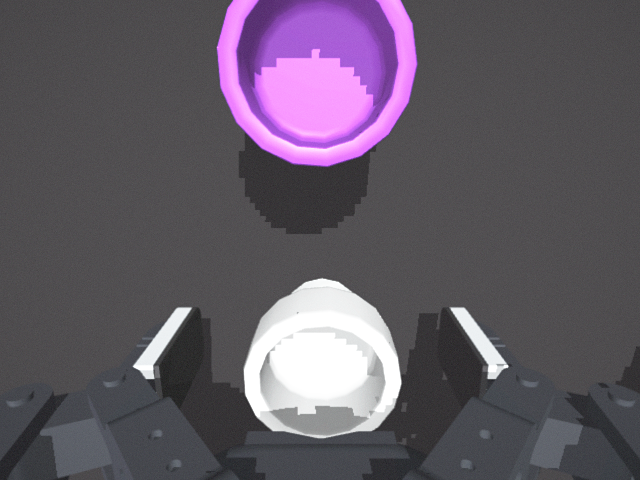

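View pics/s9.png

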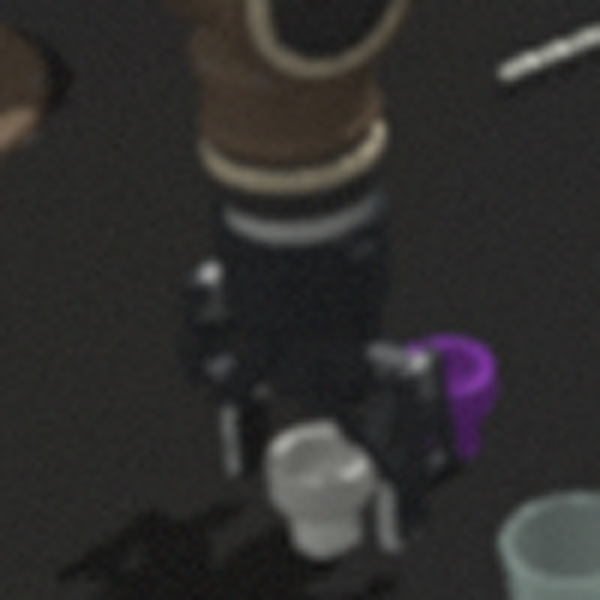

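```bash
python3 -m crank '[[[0,0,0],0],[[0,0,0],0],[[0,0,0],0],[[0,0,0],0],[[0,0,0],0]]' 255 60
python3 - <<'E'
from h import *
w=get_image('wrist');save(w,'w10'); s=get_image('scene'); save(s,'s10',(210,210,310,310),6);print(pose()[0],arm.state()['ft_force'])
E
```

```text
clock: 8.93
tool_pos: [0.4901, -0.131, -0.0332]
tcp_rot: [-18.8, 90.0, -18.6]
ft_force: [-2.6, 0.0, 6.3]
finger_gap: 0.523
[ 0.49004388 -0.1310068  -0.03317179] [-1.66929805  0.37350992  5.37741265]
```

View pics/w10.png

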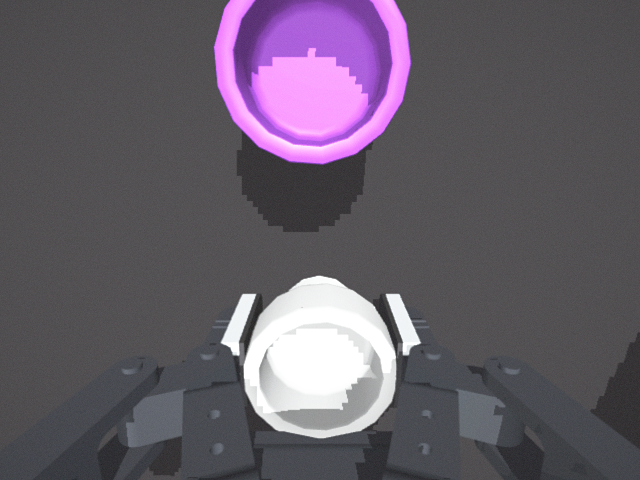

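View pics/s10.png

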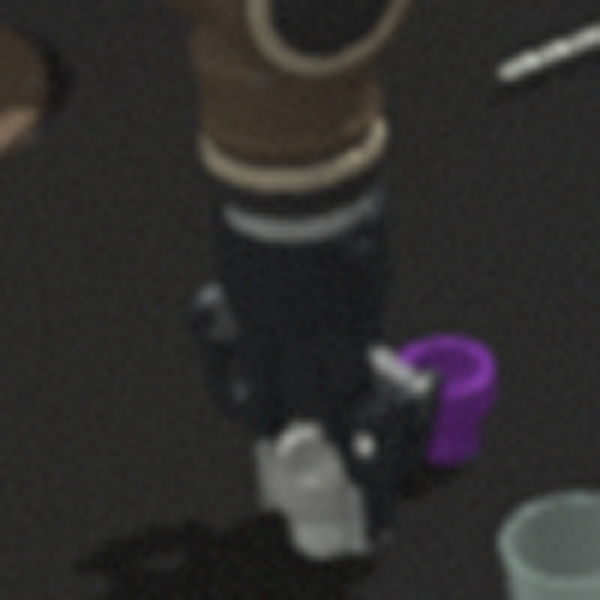

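```bash
python3 - <<'E'
from h import *
w=get_image('wrist');p,R=pose();print(p,at(w,[(320,373)],.046))
E
python3 -m crank '[[[-10,0,0],0],[[-30,0,0],0],[[-50,0,0],0],[[-50,0,0],0],[[-40,0,0],0]]'; python3 -m crank '[[[-10,30,6],0],[[0,50,10],0],[[0,55,11],0],[[0,55,11],0],[[0,55,11],0]]';
python3 - <<'E'
from h import *
w=get_image('wrist');save(w,'w11');print(pose(),go([.552,.211,.16]))
E
```

```text
[ 0.49005636 -0.13097757 -0.03319089] [[ 0.49016907 -0.13013118  0.046     ]]
clock: 9.7
tool_pos: [0.4901, -0.131, 0.1489]
tcp_rot: [-15.5, 89.9, -15.3]
ft_force: [1.2, -0.2, -1.0]
finger_gap: 0.523
clock: 10.32
tool_pos: [0.5381, 0.116, 0.1567]
tcp_rot: [-0.6, 90.0, -0.4]
ft_force: [0.3, -0.5, 0.5]
finger_gap: 0.527
(array([0.5390371 , 0.12209997, 0.15618566]), array([[ 7.96674828e-04, -8.25410588e-03,  9.99965617e-01],
       [ 4.36615258e-03,  9.99956432e-01,  8.25055154e-03],
       [-9.99990151e-01,  4.35942945e-03,  8.32678804e-04]])) [-3.4 88.8 13.7]
```

View pics/w11.png

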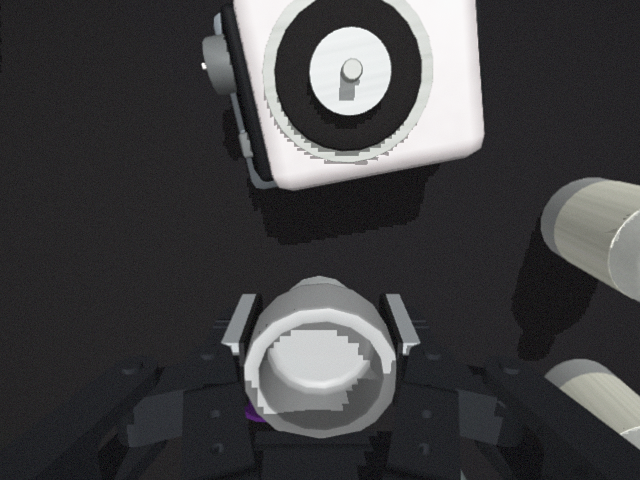

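```bash
python3 - <<'E'
from h import *
w=get_image('wrist');save(w,'w12c',(290,10,410,120),6)
p,R=pose();print(p,at(w,[(352,69)],.139),at(w,[(350.5,71)],.125)); print(at(w,[(320,373)],p[2]+.034+.046))
E
```

```text
[0.53843395 0.11897921 0.15608024] [[0.55312528 0.21749677 0.139     ]] [[0.55343794 0.21807548 0.125     ]]
[[0.53912284 0.12308296 0.23608024]]
```

View pics/w12c.png

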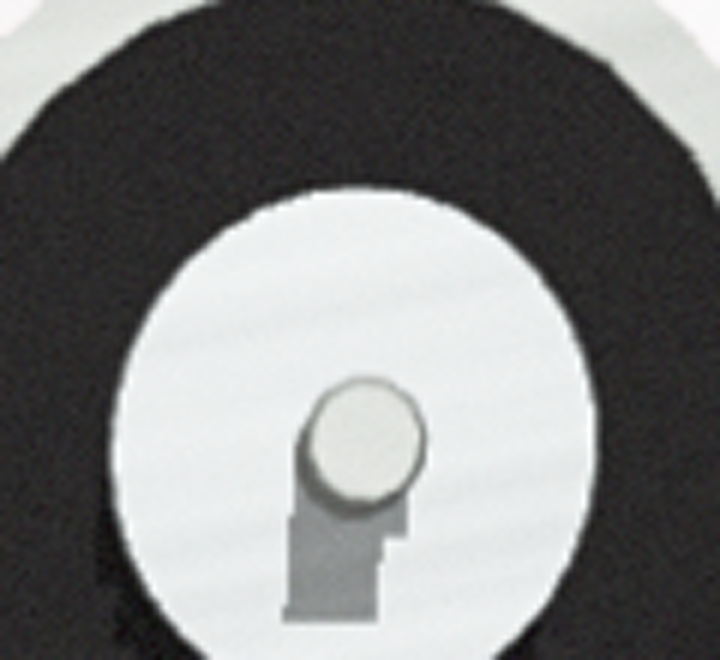

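```bash
python3 -m crank '[[[0,30,6],0],[[0,0,0],0],[[0,0,0],0]]'
python3 - <<'E'
from h import *
p,R=pose();w=get_image('wrist');print(p,pose()[0],go([.552,.211,.16]));save(w,'w13');save(w,'w13c',(280,60,420,170),5.5)
print(proj(w,[[.5525,.2115,.139],[.552,.212,.125]]))
import pickle;pickle.dump(w,open('w13.pkl','wb'))
E
```

```text
clock: 10.8
tool_pos: [0.5436, 0.1436, 0.1563]
tcp_rot: [-119.9, 90.0, -119.7]
ft_force: [1.0, 0.0, 0.0]
finger_gap: 0.52
[0.54357174 0.14359977 0.15628826] [0.54361898 0.1433898  0.15635383] [-3.7 67.6  8.6]
[[338.79539639 130.50684272]
 [336.64312695 128.50452284]]
```

View pics/w13.png

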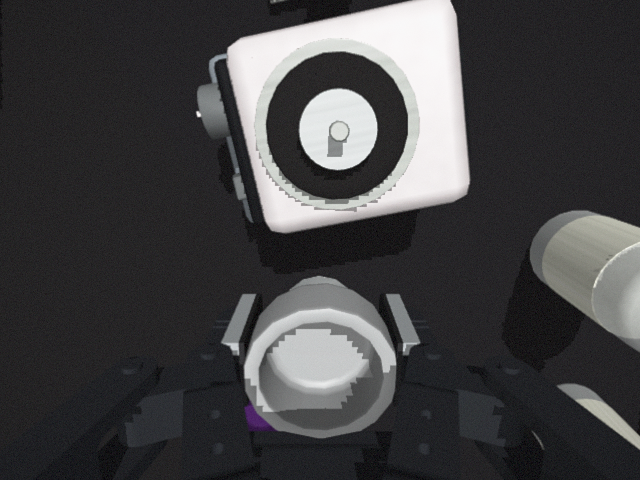

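View pics/w13c.png

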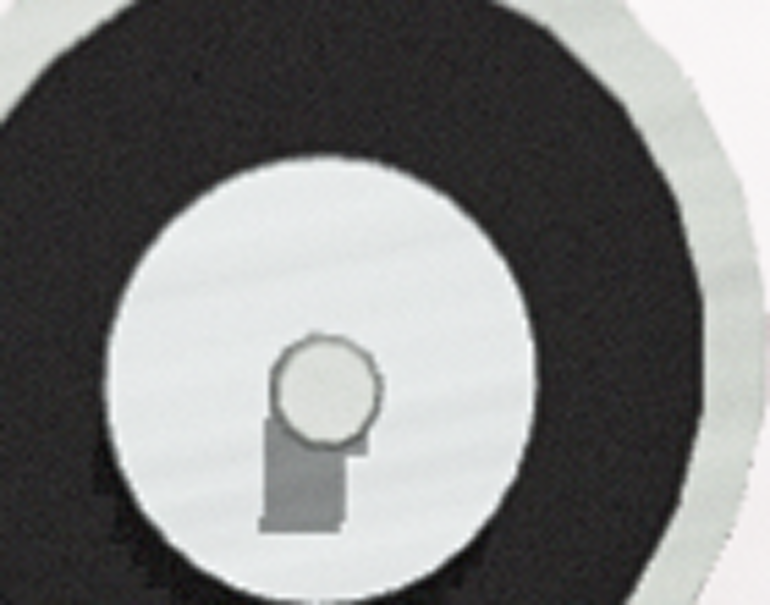

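```bash
python3 - <<'E'
from h import *
import pickle
w=pickle.load(open('w13.pkl','rb'))
save(w,'w13d',(235,270,405,445),3.4)
p,R=pose();th=np.linspace(0,2*np.pi,200)
for hz in(.078,.080,.082):
  for dy in (0,.001,.002):
    q=proj(w,[[p[0]+.0235*np.cos(a),p[1]+dy+.0235*np.sin(a),p[2]+hz] for a in th])
    print(hz,dy,q.min(0).round(1),q.max(0).round(1))
E
```

```text
0.078 0 [241.9 303.3] [397.1 437.3]
0.078 0.001 [241.7 300.1] [397.3 434.7]
0.078 0.002 [241.5 296.9] [397.5 432.1]
0.08 0 [240.6 306.5] [398.3 442.2]
0.08 0.001 [240.4 303.3] [398.5 439.6]
0.08 0.002 [240.2 300. ] [398.7 437. ]
0.082 0 [239.3 309.8] [399.6 447.2]
0.082 0.001 [239.1 306.5] [399.8 444.6]
0.082 0.002 [238.9 303.2] [400. 442.]
```

View pics/w13d.png

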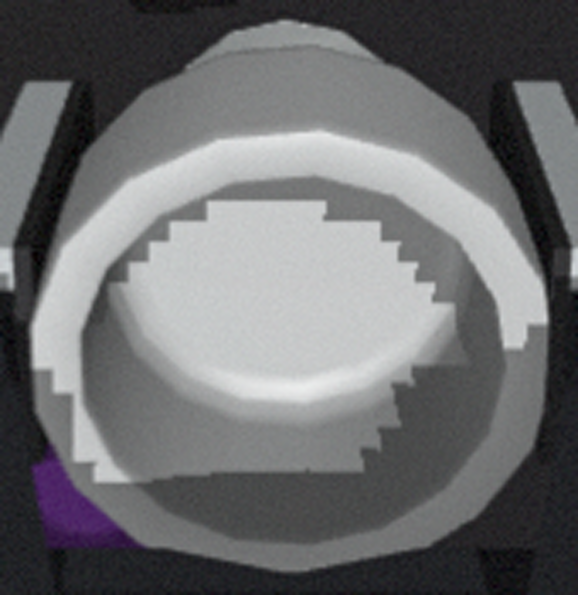

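```bash
python3 -m crank '[[[0,34,4],0],[[0,34,4],0],[[0,0,0],0],[[0,0,0],0]]'
python3 - <<'E'
from h import *
P=[]
for i in range(5): w=get_image('wrist'); P.append(pose()[0])
P=np.array(P);print(P.round(4),P.mean(0)); p,R=pose();print(R.round(4),R.T@(np.array([.5522,.2111,.11])-P.mean(0))*1000)
save(w,'w14')
print(proj(w,[[.5525,.2115,.139]]))
E
```

```text
clock: 11.35
tool_pos: [0.5514, 0.2113, 0.1562]
tcp_rot: [-112.4, 90.0, -112.3]
ft_force: [-0.2, -0.3, -0.8]
finger_gap: 0.524
[[0.5515 0.2111 0.1563]
 [0.5515 0.2111 0.1564]
 [0.5515 0.2112 0.1564]
 [0.5516 0.2113 0.1564]
 [0.5516 0.2115 0.1564]] [0.55153278 0.21122834 0.15638699]
[[ 2.0e-04 -2.5e-03  1.0e+00]
 [-0.0e+00  1.0e+00  2.5e-03]
 [-1.0e+00 -0.0e+00  2.0e-04]] [46.38711972 -0.12774095  0.65813863]
[[321.51690489 262.3947396 ]]
```

View pics/w14.png

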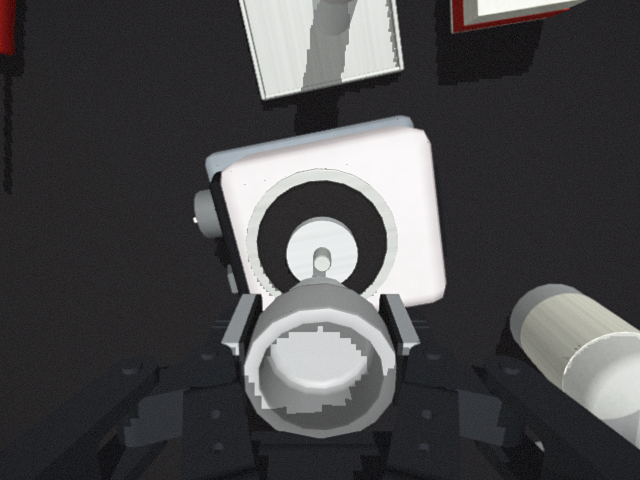

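```bash
python3 -m crank '[[[20,0,0.7],0],[[20,0,0],0],[[5,0,0],0],[[0,0,0],0]]'; python3 -m crank '[[[2,0,0],0],[[1,0,0],0],[[0,0,0],0]]';  python3 -m crank '[[[1.5,0,0],0],[[1,0,0],0],[[0,0,0],0]]'
python3 - <<'E'
from h import *
w=get_image('wrist');save(w,'w15',(180,150,460,360),2.8);print(pose()[0])
E
```

```text
clock: 12.1
tool_pos: [0.5522, 0.2121, 0.1114]
tcp_rot: [-152.7, 90.0, -152.5]
ft_force: [0.8, 0.8, 0.4]
finger_gap: 0.523
clock: 12.48
tool_pos: [0.5524, 0.2124, 0.1084]
tcp_rot: [17.8, 90.0, 18.0]
ft_force: [-0.8, 0.5, -0.6]
finger_gap: 0.524
clock: 12.85
tool_pos: [0.5522, 0.2123, 0.1056]
tcp_rot: [-155.3, 90.0, -155.1]
ft_force: [0.5, -0.2, -0.8]
finger_gap: 0.523
[0.55219483 0.21235462 0.10559735]
```

View pics/w15.png

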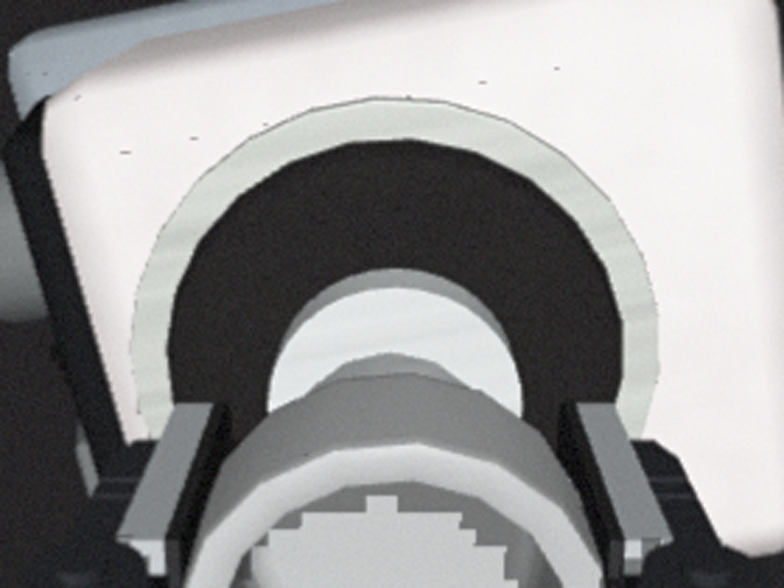

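```bash
python3 -m crank '[[[0.5,-1,0],0],[[1,0,0],0],[[0,0,0],0]]'; python3 -m crank '[[[1,0,0],0],[[0.5,0,0],0],[[0,0,0],0]]';python3 -m crank '[[[1,0,0],0],[[0,0,0],0],[[0,0,0],0]]'
```

```text
clock: 13.28
tool_pos: [0.5522, 0.2113, 0.1041]
tcp_rot: [-158.4, 90.0, -158.2]
ft_force: [1.0, -0.7, 0.6]
finger_gap: 0.526
clock: 13.65
tool_pos: [0.5522, 0.2114, 0.1026]
tcp_rot: [-146.1, 90.0, -145.8]
ft_force: [-0.5, -0.1, 0.1]
finger_gap: 0.519
clock: 14.02
tool_pos: [0.5523, 0.2113, 0.1017]
tcp_rot: [172.1, 90.0, 172.3]
ft_force: [-0.0, 0.1, 0.2]
finger_gap: 0.521
```

```bash
python3 -m crank '[[[1,0,0],0],[[1,0,0],0],[[0,0,0],0]]'; python3 -m crank '[[[1,0,0],0],[[1,0,0],0],[[0,0,0],0]]';python3 -m crank '[[[1,0,0],0],[[1,0,0],0],[[0,0,0],0]]'
python3 - <<'E'
from h import *
w=get_image('wrist');save(w,'w16',(180,150,460,360),2.8);print(pose()[0],arm.state()['ft_force'])
s=get_image('scene');save(s,'s16',(310,180,400,260),8)
E
```

```text
clock: 14.4
tool_pos: [0.5522, 0.2113, 0.0996]
tcp_rot: [-161.0, 90.0, -160.8]
ft_force: [-0.2, -0.4, -0.6]
finger_gap: 0.526
clock: 14.78
tool_pos: [0.5522, 0.2113, 0.0976]
tcp_rot: [-163.6, 90.0, -163.4]
ft_force: [-0.2, -0.3, -0.8]
finger_gap: 0.521
clock: 15.15
tool_pos: [0.5522, 0.2113, 0.0956]
tcp_rot: [-157.9, 90.0, -157.7]
ft_force: [0.1, 0.2, -0.4]
finger_gap: 0.524
[0.55219654 0.21133213 0.09563619] [ 0.38965122 -0.21739791 -0.65238288]
```

View pics/w16.png

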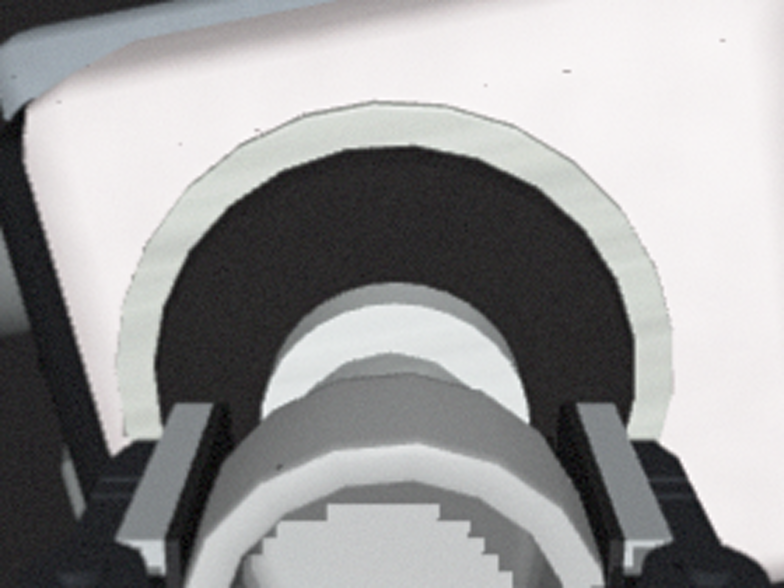

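View pics/s16.png

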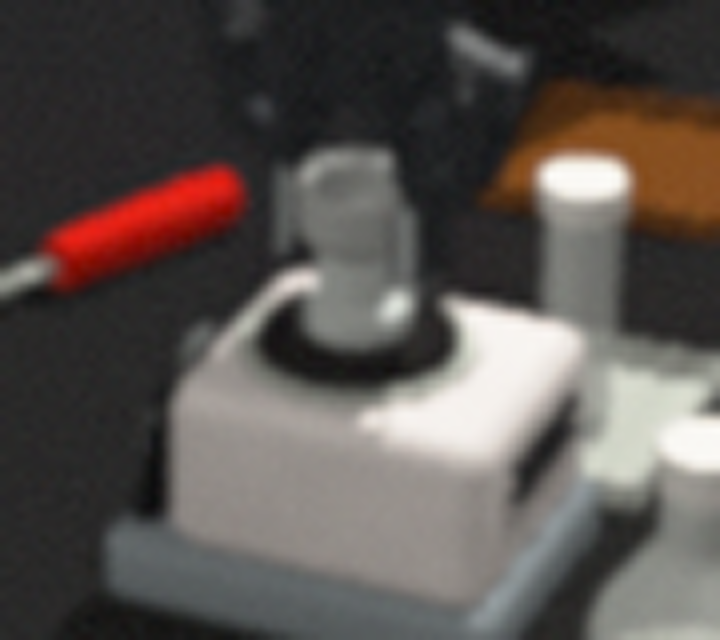

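```bash
python3 -m crank '[[[1,0,0],0],[[1,0,0],0],[[0,0,0],0]]'; python3 -m crank '[[[1,0,0],0],[[0.5,0,0],0],[[0,0,0],0]]';python3 -m crank '[[[1,0,0],0],[[0.5,0,0],0],[[0,0,0],0]]'
```

```text
clock: 15.62
tool_pos: [0.5522, 0.2113, 0.0936]
tcp_rot: [-159.3, 90.0, -159.1]
ft_force: [-0.3, -1.0, -1.5]
finger_gap: 0.527
clock: 16.0
tool_pos: [0.5522, 0.2113, 0.0921]
tcp_rot: [-148.0, 90.0, -147.8]
ft_force: [-0.0, -0.2, -1.0]
finger_gap: 0.523
clock: 16.38
tool_pos: [0.5523, 0.2114, 0.0911]
tcp_rot: [30.9, 90.0, 31.2]
ft_force: [-1.0, -0.8, 3.5]
finger_gap: 0.523
```

```bash
python3 -m crank '[[[0,0,0],0],[[0,0,0],0],[[0,0,0],0]]'; python3 -m crank '[[[1,0,0],0],[[1,0,0],0],[[0,0,0],0],[[0,0,0],0]]'; python3 -m crank '[[[1,0,0],0],[[0.5,0,0],0],[[0,0,0],0],[[0,0,0],0]]'; python3 -m crank '[[[1,0,0],0],[[0.5,0,0],0],[[0,0,0],0],[[0,0,0],0]]'
```

```text
clock: 16.75
tool_pos: [0.5523, 0.2114, 0.0908]
tcp_rot: [25.0, 90.0, 25.2]
ft_force: [-1.5, -0.4, 4.1]
finger_gap: 0.523
clock: 17.25
tool_pos: [0.5523, 0.2114, 0.089]
tcp_rot: [28.8, 90.0, 29.0]
ft_force: [-2.1, -0.3, 5.9]
finger_gap: 0.527
clock: 17.75
tool_pos: [0.5524, 0.2114, 0.0878]
tcp_rot: [28.3, 90.0, 28.5]
ft_force: [-2.6, -0.1, 8.4]
finger_gap: 0.525
clock: 18.25
tool_pos: [0.5524, 0.2115, 0.0868]
tcp_rot: [27.4, 89.9, 27.6]
ft_force: [-3.5, -1.0, 9.7]
finger_gap: 0.525
```

```bash
python3 -m crank '[[[1,0,0],0],[[0,0,0],0],[[0,0,0],0]]'; python3 -m crank '[[[1,0,0],0],[[0,0,0],0],[[0,0,0],0]]'
python3 - <<'E'
from h import *
w=get_image('wrist');save(w,'w17',(180,150,460,440),2);s=arm.state();p,R=pose(s);print(p,s['ft_force'],R.round(4))
s=get_image('scene');save(s,'s17',(310,180,400,260),8)
E
```

```text
clock: 18.62
tool_pos: [0.5524, 0.2115, 0.0867]
tcp_rot: [27.8, 89.9, 28.0]
ft_force: [-5.8, -1.3, 16.0]
finger_gap: 0.519
clock: 19.0
tool_pos: [0.5525, 0.2116, 0.0866]
tcp_rot: [26.8, 89.8, 27.0]
ft_force: [-7.6, -2.3, 20.3]
finger_gap: 0.522
[0.55251819 0.21162811 0.08663125] [-8.47910234 -2.41329275 19.63200361] [[ 0.0026 -0.0038  1.    ]
 [ 0.0013  1.      0.0038]
 [-1.      0.0013  0.0026]]
```

View pics/w17.png

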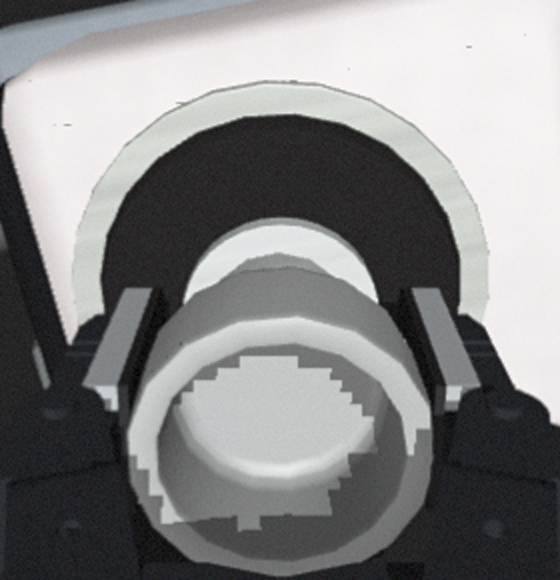

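View pics/s17.png

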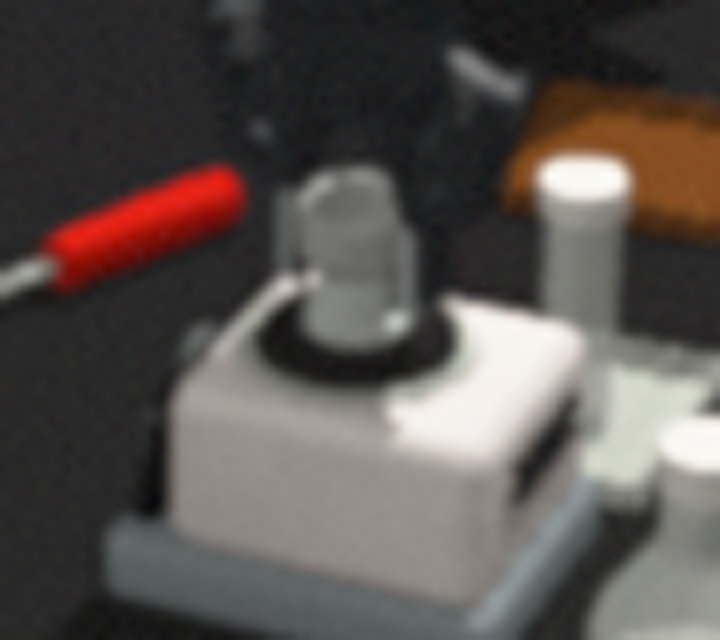

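```bash
python3 -m crank '[[[-0.8,0,0],0],[[0,0,0],0],[[0,0,0],0]]'
python3 - <<'E'
from h import *
w=get_image('wrist');s=arm.state();p,R=pose(s);print(p,s['ft_force'],s['finger_gap'],s['clock'])
th=np.linspace(0,6.28,200)
import sys
print('predicted plate top edge row', proj(w,[[.5525+.02*np.cos(a),.2115+.02*np.sin(a),.120] for a in th])[:,1].min(), 'at rest', proj(w,[[.5525+.02*np.cos(a),.2115+.02*np.sin(a),.125] for a in th])[:,1].min())
save(w,'w18',(260,230,380,310),6)
arm.finish_job()
E
```

```text
clock: 19.48
tool_pos: [0.5525, 0.2116, 0.0867]
tcp_rot: [28.3, 89.9, 28.5]
ft_force: [-5.9, -0.8, 16.0]
finger_gap: 0.525
[0.55247572 0.21153396 0.08666648] [-6.04329973 -0.8818663  17.40195953] 0.527434038961892 19.525
predicted plate top edge row 260.2792554963344 at rest 264.75272632483717
the job is handed in; nothing more can be done
```

View pics/w18.png

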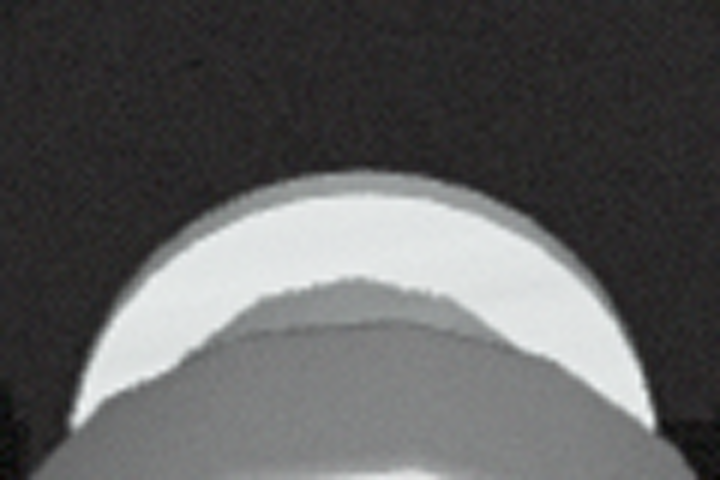

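The tray beside the mixer holds the centrifuge tube, so I used the grey cup head. I set it over the stud, pressed it to the drive's stop and handed the job in at 19.5 s, still gripping and pressing.

**Drop-on:** I lowered the head in small steps and the socket went over the stud without catching on its tip. No sliding search was needed. Plate contact came at a reported TCP height of about 91.5 mm, against about 92 mm predicted.

**Press:** The spring gave for about 4.8 mm. The force then rose sharply while the height stayed at 86.7 mm, which I read as the stop. I handed in with about 16–17 N down and the gripper set to 60 N.

**Checks that failed or disagreed:**
- **First grasp missed:** It closed above the cup and at most nudged it a few millimetres. Both cameras showed the real fingertips about 40 mm behind the reported TCP, so I went lower for the second grasp.
- **Side force:** About 6 N of sideways force (−x) remains on the head. The socket clearance of 1.3 mm should keep it within the 2.5 mm limit.
- **Plate position in the last picture:** The plate's edge is at row 262, between the rows predicted for fully down (260) and at rest (265). That difference is within the 2 mm calibration, so only the force and travel point to the stop.
- **Bystanders:** I saw no sign that anything else on the bench was touched, but I took no final overview picture.

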